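# Clear the craft bench into its holders

### The arm

A 6-joint arm with a two-finger parallel gripper is mounted at the origin on the work surface. World frame = base frame: x ahead of the robot, y to its left, z up, the work surface at z = 0. Lengths are in m, angles in rad, forces in N, time in s.
With the tool pointing down it reaches from about 0.35 to 0.975 m from the base axis. Payload 4.9 kg.
Tool frame: the origin (TCP) lies at the very end of the fingers, on their centre line; the grasp point (between the pads) lies 19 mm behind it (ctrl.grasp_offset is the distance from the TCP to the grasp point, in m); z points along the fingers, y is the line along which they close (so a half turn about z gives the same grasp; the last joint's range is limited). The gripper opens to 85 mm and grips with 20 to 120 N. Pads are 22 mm wide; open, the fingers measure 114 mm over their backs; the gripper's body (76 mm by 85 mm) begins 54 mm behind the grasp point. The pads swing forward as they close: fully open they stand 13 mm farther back than shut.
Start: joints at [1.07, 0.053, 1.613, -0, 1.476, -0.119], TCP at [0.233, 0.58, 0.231] pointing down, gripper open.
Joint ranges: [-3.01, 3.01], [-1.01, 2.22], [0.06, 2.58], [-1.02, 4.17], [0.09, 2.62], [-3.14, 3.14]. Speed limits (rad/s): [2.57, 2.57, 3.14, 3.14, 3.14, 3.14].

### API

Orientations are given as a rotation vector (axis times angle).
In Python, from station import ctrl, optics gives the robot as it stands.
- The arm moves only by the shell command python3 -m handwheel 'ROWS' [OPENING] [FORCE]. ROWS is JSON, a list of rows, each an object of numbers: "tx", "ty", "tz": the shift along the tool's x, y, z in mm; "roll": the turn about the tool's z in rad. A call has 1 to 12 rows; each row shifts and turns the commanded pose from where the row before left it, along the tool's axes as they then stand; what a row does not reach is not made up. A row lasts 1/12 s, in which the tool goes at most 41.7 mm and 7.16 degrees, less where a joint would pass 70% of its speed; a pose out of reach is approached as far as the arm can. A call with a gripper value outside its range is refused whole. OPENING is the finger opening in mm, from 0 to 85.4, set as the call begins (- or left out, the last holds). The fingers move at their own pace and stop on an object; FORCE is the grip in N (left out, the last holds). Time passes only in rows, so rows that do not move let the fingers close. It gives the time, the measured TCP pose, the force, the opening and the grip force at its end, in the units of the state.
- ctrl.get_obs(): the state, without advancing time (a new reading comes with each control period).
- optics.get_image(name): name is "scene" or "side" or "wrist"; returns (picture, depth): 420x560x3 uint8, red, green, blue; 420x560 float32, m along the optical axis (not along the pixel's ray), 0 where there is no reading.
- optics.camera_params(name): a dict with "mtx" (3x3 intrinsics, pixels), "extrinsics" (4x4, takes a point from camera to world coordinates); the wrist camera has in their place "tool_from_camera" (4x4, takes a point from camera to tool coordinates, whose origin is the TCP and whose axes are the flange's). Camera axes: x right, y down, z forward; pixel columns grow to the right and rows downward; lengths in m; the calibration is good to about 2 mm. A picture is of the moment at which its call begins: read the wrist's pose just before it. camera_params takes no time and is no camera call.
- ctrl.finish_job(): hands the job in; it is judged then, once.
The state is a dict: "t": time; "q": joint angles; "dq": joint speeds; "effort": joint torques, N m; "tool_pos": TCP position; "tool_rot": TCP orientation; "contact_force": force on the tool from outside, world axes, zero at the start; "wrist_torque": the same for the moment, N m; "opening": finger opening in m; "grip_force": force on a finger pad.
Only numpy, scipy, OpenCV 4.12 (cv2) and the standard library are available. Lean on these libraries where they do the work, as an engineer would, in place of code of your own. Each camera call takes 0.05 s, during which the arm holds its last target. There are 200 camera calls.

### The job

The workshop is over: put the loose supplies back where each kind lives. Stand the two loose paint bottles, blue and brown, in the plywood rack, one in each empty bay; slip both tape rolls over the dowel of the tape stand so that they lie flat, the larger brown roll at the bottom and the smaller white one on top of it; and lay the marker lengthwise in the wide compartment of the pen tray. Never tip a paint bottle over, and leave the glue bottle and the round tin where they are.

Things in the scene. Friction and masses are not known exactly. Their poses are not given: they have to be found in the camera images.
- bottle_blue: Loose glass paint bottle with blue paint, white label and ribbed yellow screw cap, standing upright. Round body 40 mm in diameter up to 42 mm, cap 31 mm in diameter from 51 to 68 mm (the top), about 90 g. Origin: centre of its underside; z up.
- bottle_amber: Loose glass paint bottle, same shape as the blue one (body 40 mm in diameter up to 42 mm, yellow cap 31 mm in diameter, 68 mm tall, about 90 g) but with dark brown paint. Origin: centre of its underside; z up.
- tape_brown: Loose roll of brown packing tape lying flat: 60 mm outside diameter, 24 mm tall, centre hole 28 mm in diameter, about 50 g. Origin: centre of its underside; z up along the hole.
- tape_white: Loose roll of white tape with a blue core lying flat: 48 mm outside diameter, 18 mm tall, centre hole 28 mm in diameter, about 50 g. Origin: centre of its underside; z up along the hole.
- marker: Loose flat-barrelled marker, black with a white label and a pink cap, lying flat: about 122 mm long (its x axis, cap to +x), 24 mm wide (y) and 16 to 17 mm high, about 30 g. Origin: on its underside, midway along its length and width.
- rack: Fixed plywood rack of 2 x 2 open bays, walls 22 mm high, 6 mm thick, floor 5 mm up. The near row's two bays (towards the robot) are empty, each 61 x 61 mm inside, centred at x = 0, y = -33.5 and +33.5 mm in the rack's frame. The far row (x = 67 mm) holds a fixed green and red bottle of the same shape. It spans x -37 to 104, y -70 to 70 mm. Origin: underside, midway between the empty bays; z up.
- post: Fixed tape stand: a round wooden base 90 mm in diameter and 14 mm thick, with one upright dowel 12 mm in diameter in its middle, bluntly pointed, tip 72 mm above the bench. Origin: centre of the underside, on the dowel's axis; z up.
- pen_tray: Fixed shallow grey pen tray, 200 mm along its y. Its wide compartment is 82 mm (x) by 192 mm (y) inside, centred on the tray's origin; floor 3 mm, walls 16 mm above the bench. Beside it at +x (beyond the wall at x = 43 mm, outer wall at x = 69 mm) is a narrow channel already filled with two pencils. Origin: on the underside, below the centre of the wide compartment; z up.
- glue: Bystander: white glue bottle with blue label and orange nozzle, 46 mm in diameter, 112 mm tall, standing loose. Origin: centre of its underside. Leave it alone.
- tin: Bystander: low round white tin with a blue disc on its lid, 77 mm in diameter, 26 mm tall, loose. Origin: centre of its underside. Leave it alone.

How it is judged:
At the end, for the whole second after the job is handed in: Bottles upright in the rack, one per empty bay (15 mm); brown roll flat on the stand's base, white roll flat on it, both round the dowel (12 mm; heights 4 mm); marker flat in the wide compartment within 0.35 rad of its length; glue and tin within 30 mm of their start; all released and at rest (((y of bottle_blue in the frame of rack between -0.0485 and -0.0185 m and y of bottle_amber in the frame of rack between 0.0185 and 0.0485 m) or (y of bottle_blue in the frame of rack between 0.0185 and 0.0485 m and y of bottle_amber in the frame of rack between -0.0485 and -0.0185 m)) and x of bottle_blue in the frame of rack between -0.015 and 0.015 m and z of bottle_blue in the frame of rack between 0 and 0.009 m and angle between each of bottle_blue, bottle_amber's own z axis and vertical below 0.1 rad and x of bottle_amber in the frame of rack between -0.015 and 0.015 m and z of bottle_amber in the frame of rack between 0 and 0.009 m and horizontal distance between each of tape_brown, tape_white and post below 0.012 m and z of tape_brown in the frame of post between 0.01 and 0.018 m and angle between each of tape_brown, tape_white, marker's own z axis and vertical below 0.12 rad and z of tape_white in the frame of post between 0.034 and 0.042 m and x of marker in the frame of pen_tray between -0.032 and 0.032 m and y of marker in the frame of pen_tray between -0.04 and 0.04 m and z of marker in the frame of pen_tray between 0 and 0.007 m and angle between the x axis of marker and the y axis of pen_tray, either way round below 0.35 rad and linear speed of each of bottle_blue, bottle_amber, tape_brown, tape_white, marker below 0.02 m/s and angular speed of each of bottle_blue, bottle_amber, tape_brown, tape_white, marker below 0.3 rad/s and distance of each of glue, tin from where it was at the start of the episode below 0.03 m and angle between glue's own z axis and vertical below 0.2 rad); the robot touches nothing.
It fails at once if a paint bottle is tipped by more than about 45 degrees (angle between any of bottle_blue, bottle_amber's own z axis and vertical above 0.8 rad).
It fails at once if the glue bottle or the tin is knocked over or moved more than 30 mm (distance of any of glue, tin from where it was at the start of the episode above 0.03 m or angle between glue's own z axis and vertical above 0.5 rad).
It also fails if it takes over 134 s, if anything falls off the work surface, if the arm or the gripper's body presses on something with over 40 N, if the wrist force passes 120 N, or if a joint passes its speed limit or range.

## Working session

There is one attempt and no reset: what is moved stays moved. The work goes in short steps, Python scripts to look and compute and a shell command to move; the robot and the scene stay as the last step left them, time stands still between calls to the robot, and variables do not carry over. Pictures are saved under pics/ and viewed, at most 14 in all, crops included, and the job is handed in when it is done.

```bash
mkdir -p pics; ls
python3 - <<'E'
from station import ctrl, optics
import cv2,numpy as np
o=ctrl.get_obs();print(o['t'],o['tool_pos'],o['tool_rot'],o['opening'],ctrl.grasp_offset)
for n in ['scene','side','wrist']:
    im,d=optics.get_image(n);cv2.imwrite(f'pics/{n}0.png',im[:,:,::-1]);np.save(f'pics/{n}0.npy',d)
    p=optics.camera_params(n);print(n,{k:np.round(v,3).tolist() if not isinstance(v,str) else v for k,v in p.items()})
E
```

```text
pics
0.0 [0.23255959 0.57944807 0.23006568] [-5.95972579e-01 -3.08389860e+00  3.07838901e-03] 0.08535137772416954 0.0187
scene {'mtx': [[398.694, 0.0, 277.561], [0.0, 398.694, 210.209], [0.0, 0.0, 1.0]], 'extrinsics': [[0.517, 0.687, -0.51, 1.028], [0.856, -0.408, 0.318, -0.312], [0.01, -0.601, -0.799, 0.79], [0.0, 0.0, 0.0, 1.0]]}
side {'mtx': [[389.951, 0.0, 274.116], [0.0, 389.951, 209.357], [0.0, 0.0, 1.0]], 'extrinsics': [[-0.963, -0.151, 0.222, 0.369], [-0.268, 0.544, -0.795, 0.748], [-0.0, -0.825, -0.565, 0.586], [0.0, 0.0, 0.0, 1.0]]}
wrist {'mtx': [[370.533, 0.0, 279.339], [0.0, 370.533, 214.559], [0.0, 0.0, 1.0]], 'tool_from_camera': [[0.0, -0.958, -0.286, 0.073], [1.0, 0.001, 0.0, -0.0], [0.0, -0.286, 0.958, -0.143], [0.0, 0.0, 0.0, 1.0]]}
```

View pics/scene0.png

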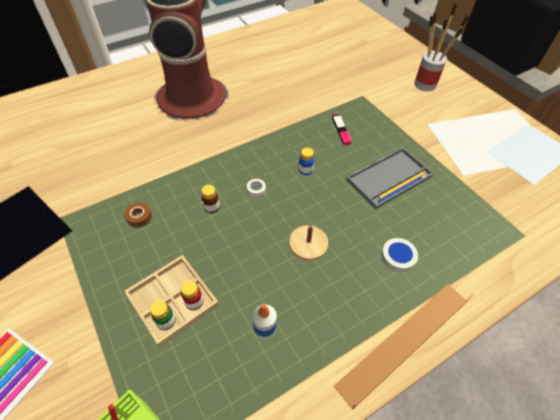

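View pics/side0.png

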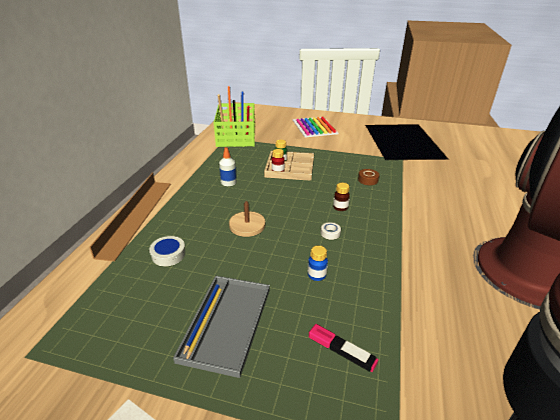

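The scene view shows everything: brown roll (138,214), amber bottle (210,198), white roll (257,186), blue bottle (307,160), marker (342,130), rack (170,300), post (309,240), tray (390,177), tin (400,254) and glue (265,318). The side view shows the same layout.

```bash
cat > h.py <<'E'
import numpy as np,cv2
from station import ctrl,optics
from scipy.spatial.transform import Rotation as R
def ext(n,o=None):
    p=optics.camera_params(n)
    if n!='wrist': return p['mtx'],np.array(p['extrinsics'])
    T=np.eye(4);T[:3,:3]=R.from_rotvec(o['tool_rot']).as_matrix();T[:3,3]=o['tool_pos']
    return p['mtx'],T@np.array(p['tool_from_camera'])
def cloud(d,K,T):
    v,u=np.indices(d.shape);P=np.stack([(u-K[0,2])*d/K[0,0],(v-K[1,2])*d/K[1,1],d],-1)
    W=P@T[:3,:3].T+T[:3,3];W[d<=0]=np.nan;return W
def ray(u,v,z,K,T):
    uv=np.atleast_2d(np.c_[u,v]).astype(float)
    r=np.c_[(uv[:,0]-K[0,2])/K[0,0],(uv[:,1]-K[1,2])/K[1,1],np.ones(len(uv))]@T[:3,:3].T
    return T[:3,3]+r*((z-T[2,3])/r[:,2])[:,None]
E
python3 - <<'E'
from h import *
S=1000 # px/m ; x 0.1..0.9 ->rows ; 
for n in ['scene','side']:
    im=cv2.imread(f'pics/{n}0.png');d=np.load(f'pics/{n}0.npy');K,T=ext(n);W=cloud(d,K,T)
    hsv=cv2.cvtColor(im,cv2.COLOR_BGR2HSV)
    m=(W[...,2]>.008)&(W[...,2]<.14)&(W[...,0]>.2)&(W[...,0]<.98)&(abs(W[...,1])<.65)
    g=(W[...,2]<.005)&(W[...,2]>-.01);print(n,'ground med',np.nanmedian(W[...,2][(abs(W[...,2])<.02)]))
    c,l,s,cen=cv2.connectedComponentsWithStats(m.astype(np.uint8))
    for i in range(1,c):
        if s[i,4]<60: continue
        p=W[l==i];t=p[p[:,2]>np.percentile(p[:,2],97)-.006]
        (rx,ry),(a,b),th=cv2.minAreaRect((t[:,:2]*1000).astype(np.float32))
        print(np.round(cen[i]),s[i,4],'zmax %.3f'%np.percentile(p[:,2],97),'top rect mm',np.round([rx,ry,a,b,th],1),'median',np.round(np.median(t,0),3))
E
```

```text
scene ground med 0.0010483390299201867
[423.  73.] 318 zmax 0.100 top rect mm [3.349e+02 6.443e+02 4.500e+01 9.600e+00 2.000e-01] median [0.333 0.645 0.099]
[341. 129.] 279 zmax 0.020 top rect mm [370.1 306.4  25.9 124.   71.3] median [0.376 0.305 0.017]
[306. 161.] 337 zmax 0.070 top rect mm [447.  134.6  29.8  28.7  30.7] median [0.447 0.134 0.068]
[394. 181.] 1046 zmax 0.018 top rect mm [584.4 308.3 118.3 203.6   2.7] median [0.615 0.302 0.016]
[256. 187.] 208 zmax 0.021 top rect mm [440.2 -13.6  43.3  47.2  61.3] median [ 0.442 -0.014  0.018]
[209. 199.] 381 zmax 0.070 top rect mm [ 432.3 -135.1   28.4   32.1   66. ] median [ 0.433 -0.136  0.068]
[137. 214.] 467 zmax 0.027 top rect mm [ 372.5 -300.2   60.3   57.8   17.2] median [ 0.374 -0.301  0.024]
[308. 242.] 1042 zmax 0.057 top rect mm [646.5   9.4   9.5   9.9  76. ] median [0.648 0.008 0.067]
[399. 255.] 922 zmax 0.030 top rect mm [781.2 163.8  75.3  75.8  54.6] median [0.782 0.163 0.027]
[173. 302.] 2609 zmax 0.074 top rect mm [ 648.2 -309.2   30.4   98.1    7.4] median [ 0.649 -0.33   0.073]
[410. 353.] 383 zmax 0.038 top 
[... 1052 characters left out ...]
]
[342. 196.] 354 zmax 0.070 top rect mm [ 430.2 -131.2   28.8   30.4   71.6] median [ 0.43  -0.129  0.069]
[247. 222.] 716 zmax 0.062 top rect mm [642.7  14.6  11.9   9.4  66.5] median [0.642 0.016 0.066]
[331. 230.] 228 zmax 0.020 top rect mm [438.2  -9.7  46.1  46.   25.6] median [ 0.438 -0.007  0.019]
[167. 250.] 796 zmax 0.029 top rect mm [778.4 168.   75.6  75.8  44.6] median [0.777 0.17  0.027]
[318. 262.] 546 zmax 0.070 top rect mm [444.4 139.3  30.7  28.5  18.4] median [0.444 0.141 0.069]
[214. 325.] 2056 zmax 0.018 top rect mm [582.7 310.7 116.9 202.2   2.1] median [0.611 0.335 0.016]
[344. 347.] 1029 zmax 0.019 top rect mm [369.2 312.   27.3 123.2  69.1] median [0.367 0.313 0.017]
```

Both cameras agree to about 4 mm on every object, and the sizes and heights match. Averaged positions (mm):

| Thing | x | y | Note |
|---|---|---|---|
| Marker | 370 | 309 | length at azimuth −20° |
| Tray centre | 570 | 309 | |
| Blue bottle | 446 | 137 | |
| Amber bottle | 431 | −133 | |
| White roll | 439 | −12 | |
| Brown roll | 372 | −298 | |
| Post | 644 | 12 | |
| Rack +y bay | 576 | −282 | rack yaw about 7° |
| Rack −y bay | 585 | −348 | rack yaw about 7° |

I'll start with the marker.

```bash
python3 -m handwheel '[{"tx":-23,"ty":-20,"tz":13},{"tx":-23,"ty":-20,"tz":13},{"tx":-23,"ty":-20,"tz":13},{"tx":-23,"ty":-20,"tz":13},{"tx":-23,"ty":-20,"tz":13},{"tx":-23,"ty":-20,"tz":13},{"tx":-23,"ty":-20,"tz":13},{"tx":-23,"ty":-20,"tz":13},{"tx":-23,"ty":-20,"tz":13},{"tx":-21,"ty":-20,"tz":13},{},{}]' 50 30
cat >> h.py <<'E'
def blobs(n,lo=.008,hi=.14,amin=150,save=None):
    o=ctrl.get_obs();im,d=optics.get_image(n);K,T=ext(n,o);W=cloud(d,K,T)
    if save: cv2.imwrite(f'pics/{save}.png',im[:,:,::-1])
    m=(W[...,2]>lo)&(W[...,2]<hi)
    c,l,s,cen=cv2.connectedComponentsWithStats(m.astype(np.uint8))
    for i in range(1,c):
        if s[i,4]<amin: continue
        p=W[l==i];t=p[p[:,2]>np.percentile(p[:,2],97)-.006]
        r=cv2.minAreaRect((t[:,:2]*1000).astype(np.float32))
        print(n,np.round(cen[i]),s[i,4],'z %.3f'%np.percentile(p[:,2],97),np.round([*r[0],*r[1],r[2]],1))
    return im,W
def pose():
    o=ctrl.get_obs();M=R.from_rotvec(o['tool_rot']).as_matrix()
    print('t %.2f'%o['t'],np.round(o['tool_pos']*1000,1),'yaz %.1f'%np.degrees(np.arctan2(M[1,1],M[0,1])),'zz %.4f'%M[2,2],'open %.1f'%(o['opening']*1e3),np.round(o['contact_force'],1),'grip %.1f'%o['grip_force']);return o,M
def go(x,y,z):
    o,M=pose();d=np.array([x,y,z])-o['tool_pos']*1000
    print('  need t',np.round(M.T@d,1))
E
python3 -c "
from h import *
blobs('wrist',save='w1');go(369.6,309.2,2)"
```

```text
wrist [429. 251.] 8197 z 0.134 [324.8 685.1  58.7  48.5  28. ]
t 0.20 [232.7 579.7 230.5] yaz 68.1 zz -1.0000 open 85.3 [ 0.7  0.5 -1.2] grip 0.0
  need t [-227.9 -199.7  228.7]$[0]: bad value
```

View pics/w1.png

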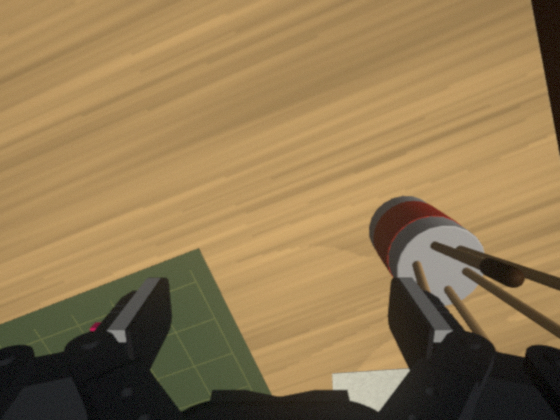

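The move was refused, so the arm hasn't moved: the wrist view shows only the brush can at (430,250). The rows probably need every key, so I'll retry with full rows.

```bash
python3 -m handwheel '[{"tx":-23,"ty":-20,"tz":13,"roll":0},{"tx":-23,"ty":-20,"tz":13,"roll":0},{"tx":-23,"ty":-20,"tz":13,"roll":0},{"tx":-23,"ty":-20,"tz":13,"roll":0},{"tx":-23,"ty":-20,"tz":13,"roll":0},{"tx":-23,"ty":-20,"tz":13,"roll":0},{"tx":-23,"ty":-20,"tz":13,"roll":0},{"tx":-23,"ty":-20,"tz":13,"roll":0},{"tx":-23,"ty":-20,"tz":13,"roll":0},{"tx":-21,"ty":-20,"tz":13,"roll":0},{"tx":0,"ty":0,"tz":0,"roll":0}]' 50 30
python3 -c "
from h import *
blobs('wrist',save='w2');go(369.6,309.2,2)"
```

```text
t: 1.12
tool_pos: [0.3696, 0.3049, 0.098]
tool_rot: [-0.602, -3.08, 0.008]
contact_force: [-0.3, 0.2, -0.4]
opening: 0.05
grip_force: 0.0
wrist [286. 211.] 6944 z 0.019 [368.1 309.6  25.  122.   70. ]
wrist [200. 305.] 2743 z 0.139 [358.6 281.8   6.8  23.6  85.1]
wrist [359. 305.] 2770 z 0.139 [377.6 329.    7.2  23.7  49.3]
t 1.17 [369.5 307.   99.4] yaz 67.9 zz -1.0000 open 50.0 [-0.8  0.6 -0. ] grip 0.0
  need t [ 0.5  2.4 97.4]
```

View pics/w2.png

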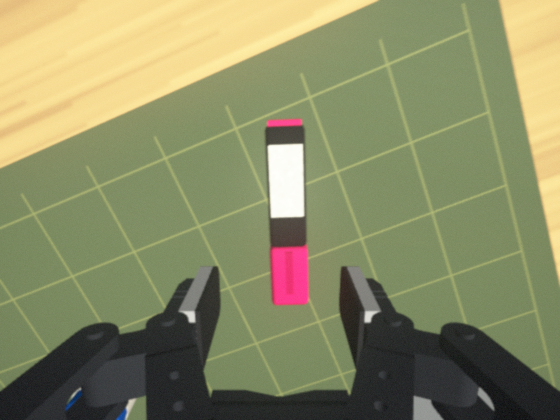

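The wrist view has the marker at (286,211), which puts it at (368,310), in agreement with the fixed cameras. I'll descend and grip it.

```bash
python3 -m handwheel '[{"tx":1,"ty":2.5,"tz":20,"roll":-0.035},{"tx":0,"ty":0,"tz":25,"roll":0},{"tx":0,"ty":0,"tz":25,"roll":0},{"tx":0,"ty":0,"tz":15,"roll":0},{"tx":0,"ty":0,"tz":6,"roll":0},{"tx":0,"ty":0,"tz":5,"roll":0},{"tx":0,"ty":0,"tz":0,"roll":0}]'
python3 -m handwheel '[{"tx":0,"ty":0,"tz":0,"roll":0},{"tx":0,"ty":0,"tz":0,"roll":0},{"tx":0,"ty":0,"tz":0,"roll":0},{"tx":0,"ty":0,"tz":0,"roll":0},{"tx":0,"ty":0,"tz":0,"roll":0},{"tx":0,"ty":0,"tz":0,"roll":0},{"tx":0,"ty":0,"tz":0,"roll":0}]' 10 30
python3 -m handwheel '[{"tx":0,"ty":0,"tz":-10,"roll":0},{"tx":0,"ty":0,"tz":-20,"roll":0},{"tx":0,"ty":0,"tz":-25,"roll":0},{"tx":0,"ty":0,"tz":-25,"roll":0},{"tx":0,"ty":0,"tz":0,"roll":0}]'
python3 -c "
from h import *
blobs('wrist',lo=.01);go(570.5,309,8)"
```

```text
t: 1.75
tool_pos: [0.3698, 0.3126, 0.0052]
tool_rot: [-0.541, -3.094, 0.0]
contact_force: [-0.8, 0.3, -0.7]
opening: 0.05
grip_force: 0.0
t: 2.33
tool_pos: [0.3711, 0.313, 0.0069]
tool_rot: [0.542, 3.092, 0.003]
contact_force: [-0.1, 0.5, 5.6]
opening: 0.0229
grip_force: 30.1
t: 2.75
tool_pos: [0.373, 0.3139, 0.0912]
tool_rot: [0.541, 3.087, 0.01]
contact_force: [0.3, -0.2, 1.0]
opening: 0.0235
grip_force: 29.5
wrist [279. 274.] 21764 z 0.138 [369.5 314.6  67.1  23.6  70.6]
t 2.80 [371.9 313.3  88.9] yaz 70.1 zz -1.0000 open 23.4 [ 0.3 -0.8 -0.3] grip 29.5
  need t [-187.9   63.1   82. ]
```

```bash
python3 -m handwheel '[{"tx":0,"ty":0,"tz":0,"roll":0.119},{"tx":0,"ty":0,"tz":0,"roll":0.119},{"tx":0,"ty":0,"tz":0,"roll":0.119},{"tx":0,"ty":0,"tz":0,"roll":0.119},{"tx":0,"ty":0,"tz":0,"roll":0.119},{"tx":0,"ty":0,"tz":0,"roll":0.119},{"tx":0,"ty":0,"tz":0,"roll":0.119},{"tx":0,"ty":0,"tz":0,"roll":0.119},{"tx":0,"ty":0,"tz":0,"roll":0.119},{"tx":0,"ty":0,"tz":0,"roll":0.119},{"tx":0,"ty":0,"tz":0,"roll":0}]'
python3 -c "
from h import *
go(570.5,309,10)"
```

```text
t: 3.72
tool_pos: [0.3689, 0.3114, 0.0839]
tool_rot: [-2.185, -2.256, 0.004]
contact_force: [0.1, -0.5, 0.2]
opening: 0.0229
grip_force: 29.5
t 3.72 [368.9 311.4  83.9] yaz 1.8 zz -1.0000 open 22.9 [ 0.1 -0.5  0.2] grip 29.5
  need t [ -8.8 201.6  73.4]
```

```bash
python3 -m handwheel '[{"tx":-2,"ty":28,"tz":0,"roll":0},{"tx":-2,"ty":35,"tz":0,"roll":0},{"tx":-2,"ty":35,"tz":0,"roll":0},{"tx":-2,"ty":35,"tz":0,"roll":0},{"tx":-1,"ty":35,"tz":0,"roll":0},{"tx":0,"ty":34,"tz":0,"roll":0},{"tx":0,"ty":0,"tz":20,"roll":0},{"tx":0,"ty":0,"tz":25,"roll":0},{"tx":0,"ty":0,"tz":15,"roll":0},{"tx":0,"ty":0,"tz":8,"roll":0},{"tx":0,"ty":0,"tz":5,"roll":0},{"tx":0,"ty":0,"tz":0,"roll":0}]'
python3 -m handwheel '[{"tx":0,"ty":0,"tz":0,"roll":0},{"tx":0,"ty":0,"tz":0,"roll":0},{"tx":0,"ty":0,"tz":0,"roll":0},{"tx":0,"ty":0,"tz":0,"roll":0}]' 45
python3 -m handwheel '[{"tx":0,"ty":0,"tz":-15,"roll":0},{"tx":0,"ty":0,"tz":-25,"roll":0},{"tx":0,"ty":0,"tz":-30,"roll":0},{"tx":0,"ty":0,"tz":-35,"roll":0},{"tx":0,"ty":0,"tz":-35,"roll":0},{"tx":0,"ty":0,"tz":0,"roll":0}]'
python3 -c "
from h import *
blobs('wrist',lo=.005,save='w3');go(445.7,137,130)"
```

```text
t: 4.72
tool_pos: [0.5712, 0.3098, 0.0115]
tool_rot: [-2.181, -2.26, 0.003]
contact_force: [0.5, 0.4, 0.1]
opening: 0.0232
grip_force: 29.6
t: 5.05
tool_pos: [0.5726, 0.3103, 0.0133]
tool_rot: [2.183, 2.259, 0.002]
contact_force: [0.2, 0.4, -0.8]
opening: 0.0449
grip_force: 0.0
t: 5.55
tool_pos: [0.5769, 0.312, 0.1639]
tool_rot: [2.178, 2.254, 0.024]
contact_force: [0.8, 0.9, 1.4]
opening: 0.0452
grip_force: 0.0
wrist [308. 180.] 9841 z 0.017 [582.8 309.1 116.5 200.3   2.1]
wrist [270. 196.] 4465 z 0.022 [571.4 311.   24.6 121.1   1.8]
wrist [507. 340.] 1826 z 0.028 [793.9 186.8  24.3  71.1  54.5]
t 5.60 [575.6 311.4 160.4] yaz 2.0 zz -0.9999 open 45.1 [ 0.6  0.7 -0.2] grip 0.0
  need t [-170.  -136.1   28.1]
```

View pics/w3.png

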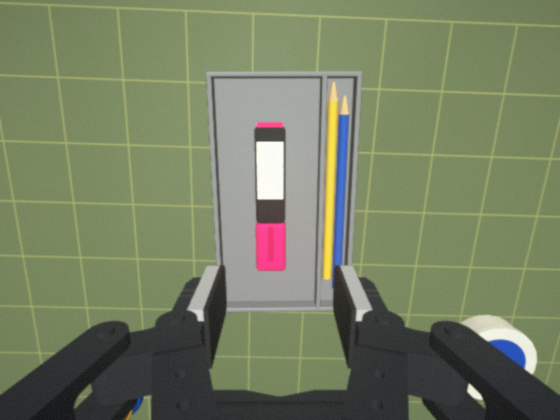

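The marker lies in the wide compartment at (270,196) with tool yaw 2°, at (571,311), aligned with the tray. Next is the blue bottle.

```bash
python3 -m handwheel '[{"tx":-20,"ty":-15,"tz":0,"roll":0},{"tx":-25,"ty":-19,"tz":0,"roll":0},{"tx":-25,"ty":-19,"tz":0,"roll":0},{"tx":-25,"ty":-19,"tz":0,"roll":0},{"tx":-25,"ty":-19,"tz":0,"roll":0},{"tx":-25,"ty":-19,"tz":0,"roll":0},{"tx":-22,"ty":-18,"tz":0,"roll":0},{"tx":0,"ty":0,"tz":0,"roll":0},{"tx":0,"ty":0,"tz":0,"roll":0},{"tx":0,"ty":0,"tz":0,"roll":0}]' 55 30
python3 -c "
from h import *
blobs('wrist',lo=.045,hi=.1);go(445.7,137,41)"
```

```text
t: 6.43
tool_pos: [0.4501, 0.1389, 0.1526]
tool_rot: [2.183, 2.258, 0.001]
contact_force: [0.9, -0.3, -0.8]
opening: 0.0549
grip_force: 0.0
wrist [271. 219.] 2197 z 0.069 [444.  136.1  31.6  31.2   7.2]
t 6.48 [450.3 139.2 152.6] yaz 2.0 zz -1.0000 open 54.6 [ 0.4  0.7 -0.1] grip 0.0
  need t [ -2.   -4.8 111.6]
```

```bash
python3 -m handwheel '[{"tx":-2.5,"ty":-6,"tz":15,"roll":0},{"tx":0,"ty":0,"tz":25,"roll":0},{"tx":0,"ty":0,"tz":25,"roll":0},{"tx":0,"ty":0,"tz":25,"roll":0},{"tx":0,"ty":0,"tz":14,"roll":0},{"tx":0,"ty":0,"tz":7,"roll":0},{"tx":0,"ty":0,"tz":0,"roll":0},{"tx":0,"ty":0,"tz":0,"roll":0}]'
python3 -m handwheel '[{"tx":0,"ty":0,"tz":0,"roll":0},{"tx":0,"ty":0,"tz":0,"roll":0},{"tx":0,"ty":0,"tz":0,"roll":0},{"tx":0,"ty":0,"tz":0,"roll":0},{"tx":0,"ty":0,"tz":0,"roll":0},{"tx":0,"ty":0,"tz":0,"roll":0}]' 20 40
python3 -m handwheel '[{"tx":0,"ty":0,"tz":-6,"roll":0},{"tx":0,"ty":0,"tz":-14,"roll":0},{"tx":0,"ty":0,"tz":-20,"roll":0},{"tx":0,"ty":0,"tz":-20,"roll":0},{"tx":0,"ty":0,"tz":0,"roll":0}]'
python3 -c "
from h import *
blobs('side',lo=.008,hi=.16,save='s2');go(584.6,-348.1,100)"
```

```text
t: 7.15
tool_pos: [0.4446, 0.1365, 0.0417]
tool_rot: [2.182, 2.26, 0.0]
contact_force: [-0.2, 0.4, 0.9]
opening: 0.0552
grip_force: 0.0
t: 7.65
tool_pos: [0.4452, 0.1364, 0.0441]
tool_rot: [2.183, 2.258, 0.003]
contact_force: [-3.8, -0.4, 9.1]
opening: 0.0302
grip_force: 33.5
t: 8.07
tool_pos: [0.4473, 0.1365, 0.1065]
tool_rot: [2.179, 2.255, 0.012]
contact_force: [0.6, -0.4, 0.3]
opening: 0.0299
grip_force: 38.1
side [189.  49.] 12095 z 0.155 [ 1077.7 -1277.   1591.9  1568.4    89.6]
side [477.  94.] 760 z 0.106 [  -75.4 -1093.1    42.6    17.9     7.1]
side [235. 122.] 1420 z 0.141 [ 857.5 -496.3  102.1  127.1   17.2]
side [283. 161.] 883 z 0.074 [ 644.8 -303.9   31.5   96.3    7.6]
side [228. 168.] 454 z 0.106 [ 764.9 -172.1   11.3   11.3   63.9]
side [369. 176.] 253 z 0.026 [ 370.8 -295.9   57.1   58.8   32.4]
side [121. 216.] 855 z 0.037 [955.   54.9   7.9 342.9   7. ]
side [247. 222.] 717 z 0.062 [643.2  15.8  10.1   7.7  20. ]
side [526. 259.] 5281 z 0.151 [50.1 28.6 23.5 92.5 29.5]
side [320. 234.] 1041 z 0.158 [446.7 144.4  95.   16.    0.5]
side [167. 250.] 793 z 0.029 [777.9 167.5  74.1  77.5  17. ]
side [214. 325.] 2048 z 0.018 [582.8 310.4 116.9 203.4   2.2]
side [231. 323.] 842 z 0.022 [571.4 312.2  25.4 124.3   1.4]
t 8.12 [446.2 136.3 104.3] yaz 1.9 zz -1.0000 open 29.9 [ 0.4 -0.1 -0.8] grip 38.1
  need t [-488.9  121.8    4.8]
```

```bash
python3 -m handwheel '[{"tx":-12,"ty":3,"tz":0,"roll":0},{"tx":-24,"ty":6,"tz":0,"roll":0},{"tx":-35,"ty":9,"tz":0,"roll":0},{"tx":-35,"ty":9,"tz":0,"roll":0},{"tx":-35,"ty":9,"tz":0,"roll":0},{"tx":-35,"ty":9,"tz":0,"roll":0},{"tx":-35,"ty":9,"tz":0,"roll":0},{"tx":-35,"ty":9,"tz":0,"roll":0},{"tx":-35,"ty":9,"tz":0,"roll":0},{"tx":-35,"ty":9,"tz":0,"roll":0},{"tx":-35,"ty":8,"tz":0,"roll":0},{"tx":-35,"ty":8,"tz":0,"roll":0}]'
python3 -m handwheel '[{"tx":-30,"ty":8,"tz":0,"roll":0},{"tx":-24,"ty":6,"tz":0,"roll":0},{"tx":-15,"ty":5,"tz":0,"roll":0},{"tx":-8,"ty":4,"tz":0,"roll":0},{"tx":0,"ty":0,"tz":0,"roll":0},{"tx":0,"ty":0,"tz":0,"roll":0}]'
python3 -c "
from h import *
go(584.6,-348.1,100)
blobs('wrist',lo=.012,hi=.03,save='w4');blobs('wrist',lo=.05,hi=.085)"
```

```text
t: 9.12
tool_pos: [0.5534, -0.2479, 0.0993]
tool_rot: [-2.182, -2.257, 0.001]
contact_force: [1.1, 0.6, -0.7]
opening: 0.03
grip_force: 38.1
t: 9.62
tool_pos: [0.5791, -0.3218, 0.1]
tool_rot: [-2.182, -2.257, -0.0]
contact_force: [0.5, 0.5, -2.0]
opening: 0.0301
grip_force: 38.1
t 9.62 [ 579.1 -321.8  100. ] yaz 1.9 zz -1.0000 open 30.1 [ 0.5  0.5 -2. ] grip 38.1
  need t [-26.4   4.6  -0. ]
wrist [337. 169.] 10457 z 0.024 [ 611.2 -305.9  141.3  126.1    7.7]
wrist [362. 141.] 338 z 0.029 [ 626.7 -270.    35.4   10.7   70. ]
wrist [376. 238.] 625 z 0.029 [ 641.8 -331.9   39.5   16.3   40.5]
wrist [372. 302.] 287 z 0.024 [ 643.8 -375.6   16.     6.6    3.6]
wrist [545. 377.] 577 z 0.029 [ 771.2 -433.4   12.2    7.1   64.5]
wrist [409. 164.] 4556 z 0.075 [ 641.  -275.4   31.7   31.9   23. ]
wrist [279. 225.] 1042 z 0.084 [ 577.7 -307.5   37.1   12.5    3.8]
wrist [409. 285.] 3895 z 0.074 [ 649.5 -340.4   31.7   31.    23.3]
```

View pics/w4.png

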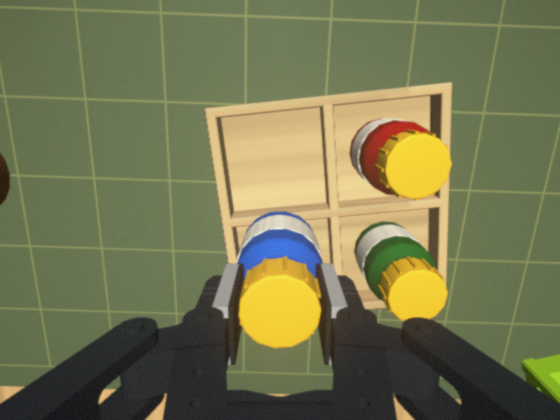

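Blue is held upright over the rack. The red and green caps at (412,165) and (414,290) give a rack yaw of 7.4°, and the −y bay at (583.5,−349).

```bash
python3 -m handwheel '[{"tx":-14,"ty":2,"tz":0,"roll":0},{"tx":-13.5,"ty":1.5,"tz":0,"roll":0},{"tx":0,"ty":0,"tz":0,"roll":0},{"tx":0,"ty":0,"tz":12,"roll":0},{"tx":0,"ty":0,"tz":15,"roll":0},{"tx":0,"ty":0,"tz":12,"roll":0},{"tx":0,"ty":0,"tz":7,"roll":0},{"tx":0,"ty":0,"tz":5,"roll":0},{"tx":0,"ty":0,"tz":2,"roll":0},{"tx":0,"ty":0,"tz":0,"roll":0}]'
python3 -c "
from h import *
go(583.5,-349,47)"
```

```text
t: 10.55
tool_pos: [0.5836, -0.3494, 0.0495]
tool_rot: [-2.181, -2.257, 0.001]
contact_force: [-5.1, 2.7, 8.6]
opening: 0.0301
grip_force: 40.1
t 10.55 [ 583.6 -349.4   49.5] yaz 2.0 zz -1.0000 open 30.1 [-5.1  2.7  8.6] grip 40.1
  need t [ 0.4 -0.   2.5]
```

```bash
python3 -m handwheel '[{"tx":0,"ty":0,"tz":0,"roll":0},{"tx":0,"ty":0,"tz":0,"roll":0},{"tx":0,"ty":0,"tz":0,"roll":0},{"tx":0,"ty":0,"tz":0,"roll":0}]' 50
python3 -m handwheel '[{"tx":0,"ty":0,"tz":-15,"roll":0},{"tx":0,"ty":0,"tz":-25,"roll":0},{"tx":0,"ty":0,"tz":-30,"roll":0},{"tx":0,"ty":0,"tz":-30,"roll":0},{"tx":0,"ty":0,"tz":0,"roll":0},{"tx":0,"ty":0,"tz":0,"roll":0}]'
python3 -c "
from h import *
go(431.3,-133,145)
blobs('wrist',lo=.05,hi=.1)"
```

```text
t: 10.88
tool_pos: [0.5839, -0.3497, 0.0478]
tool_rot: [-2.183, -2.259, 0.0]
contact_force: [0.2, -0.5, 0.3]
opening: 0.0498
grip_force: 0.0
t: 11.38
tool_pos: [0.5858, -0.3513, 0.153]
tool_rot: [2.178, 2.254, 0.001]
contact_force: [-0.5, -0.1, 0.4]
opening: 0.0501
grip_force: 0.0
t 11.38 [ 585.8 -351.3  153. ] yaz 2.0 zz -1.0000 open 50.1 [-0.5 -0.1  0.4] grip 0.0
  need t [ 223.4 -147.1    6.2]
wrist [374. 100.] 2881 z 0.075 [ 640.7 -275.    31.5   31.4   20.9]
wrist [377. 206.] 2491 z 0.075 [ 649.7 -341.2   31.8   31.4   85.6]
wrist [275. 214.] 2306 z 0.074 [ 583.1 -349.6   31.2   31.7   10.2]
wrist [541. 347.] 2123 z 0.091 [ 773.5 -443.9    8.4   30.     7.4]
```

Blue stands in the −y bay with its cap at (583,−350) and height 74 mm, as it should. Amber next.

```bash
python3 -m handwheel '[{"tx":14,"ty":-9,"tz":0,"roll":0},{"tx":26,"ty":-17,"tz":0,"roll":0},{"tx":26,"ty":-17,"tz":0,"roll":0},{"tx":26,"ty":-17,"tz":0,"roll":0},{"tx":26,"ty":-17,"tz":0,"roll":0},{"tx":26,"ty":-17,"tz":0,"roll":0},{"tx":26,"ty":-17,"tz":0,"roll":0},{"tx":26,"ty":-17,"tz":0,"roll":0},{"tx":24,"ty":-15,"tz":0,"roll":0},{"tx":0,"ty":0,"tz":0,"roll":0},{"tx":0,"ty":0,"tz":0,"roll":0},{"tx":0,"ty":0,"tz":0,"roll":0}]' 55
python3 -c "
from h import *
go(431,-133,41)
blobs('wrist',lo=.05,hi=.1)"
```

```text
t: 12.43
tool_pos: [0.4336, -0.1351, 0.1477]
tool_rot: [-2.183, -2.259, 0.001]
contact_force: [0.1, -0.7, -0.0]
opening: 0.0548
grip_force: 0.0
t 12.43 [ 433.6 -135.1  147.7] yaz 2.0 zz -1.0000 open 54.8 [ 0.1 -0.7 -0. ] grip 0.0
  need t [  2.2  -2.4 106.7]
wrist [274. 220.] 2006 z 0.070 [ 429.6 -134.6   31.8   31.4   69.8]
```

Wrist has the amber bottle at (430,−134).

```bash
python3 -m handwheel '[{"tx":1,"ty":-3.5,"tz":15,"roll":0},{"tx":0,"ty":0,"tz":25,"roll":0},{"tx":0,"ty":0,"tz":25,"roll":0},{"tx":0,"ty":0,"tz":22,"roll":0},{"tx":0,"ty":0,"tz":13,"roll":0},{"tx":0,"ty":0,"tz":6,"roll":0},{"tx":0,"ty":0,"tz":0,"roll":0},{"tx":0,"ty":0,"tz":0,"roll":0}]'
python3 -m handwheel '[{"tx":0,"ty":0,"tz":0,"roll":0},{"tx":0,"ty":0,"tz":0,"roll":0},{"tx":0,"ty":0,"tz":0,"roll":0},{"tx":0,"ty":0,"tz":0,"roll":0},{"tx":0,"ty":0,"tz":0,"roll":0},{"tx":0,"ty":0,"tz":0,"roll":0}]' 20 40
python3 -m handwheel '[{"tx":0,"ty":0,"tz":-6,"roll":0},{"tx":0,"ty":0,"tz":-14,"roll":0},{"tx":0,"ty":0,"tz":-20,"roll":0},{"tx":0,"ty":0,"tz":-20,"roll":0},{"tx":0,"ty":0,"tz":0,"roll":0},{"tx":0,"ty":0,"tz":0,"roll":0}]'
python3 -c "
from h import *
go(575,-283,100)"
```

```text
t: 13.15
tool_pos: [0.4307, -0.1347, 0.0426]
tool_rot: [2.184, 2.258, -0.0]
contact_force: [-0.6, -0.2, 0.4]
opening: 0.0548
grip_force: 0.0
t: 13.65
tool_pos: [0.4313, -0.1348, 0.0443]
tool_rot: [2.181, 2.257, 0.0]
contact_force: [-2.3, -0.3, 5.1]
opening: 0.0301
grip_force: 36.3
t: 14.15
tool_pos: [0.4312, -0.1346, 0.104]
tool_rot: [2.181, 2.256, 0.002]
contact_force: [-0.5, -0.1, -2.1]
opening: 0.0299
grip_force: 35.8
t 14.15 [ 431.2 -134.6  104. ] yaz 2.0 zz -1.0000 open 29.9 [-0.5 -0.1 -2.1] grip 35.8
  need t [-153.2  138.6    4.8]
```

```bash
python3 -m handwheel '[{"tx":-10,"ty":9,"tz":0,"roll":0},{"tx":-20,"ty":18,"tz":0,"roll":0},{"tx":-25,"ty":23,"tz":0,"roll":0},{"tx":-25,"ty":23,"tz":0,"roll":0},{"tx":-25,"ty":23,"tz":0,"roll":0},{"tx":-25,"ty":23,"tz":0,"roll":0},{"tx":-15,"ty":13,"tz":0,"roll":0},{"tx":-8,"ty":7,"tz":0,"roll":0},{"tx":0,"ty":0,"tz":0,"roll":0},{"tx":0,"ty":0,"tz":0,"roll":0},{"tx":0,"ty":0,"tz":0,"roll":0}]'
python3 -c "
from h import *
go(575,-283,48)
blobs('wrist',lo=.05,hi=.085)"
```

```text
t: 15.07
tool_pos: [0.5731, -0.2809, 0.1013]
tool_rot: [-2.181, -2.258, 0.0]
contact_force: [0.1, 0.0, -0.6]
opening: 0.0302
grip_force: 35.9
t 15.07 [ 573.1 -280.9  101.3] yaz 2.0 zz -1.0000 open 30.2 [ 0.1  0.  -0.6] grip 35.9
  need t [-2.2  2.  53.3]
wrist [410. 240.] 4115 z 0.074 [ 640.5 -274.8   31.9   31.4   80.8]
wrist [280. 223.] 993 z 0.084 [ 572.3 -266.4   37.1   12.6    0.9]
wrist [398. 319.] 272 z 0.059 [ 643.  -328.6   13.2    2.9   26.2]
wrist [295. 365.] 2592 z 0.074 [ 582.8 -348.7   31.6   30.5    8.4]
```

```bash
python3 -m handwheel '[{"tx":-2,"ty":2,"tz":5,"roll":0},{"tx":0,"ty":0,"tz":12,"roll":0},{"tx":0,"ty":0,"tz":14,"roll":0},{"tx":0,"ty":0,"tz":10,"roll":0},{"tx":0,"ty":0,"tz":6,"roll":0},{"tx":0,"ty":0,"tz":4,"roll":0},{"tx":0,"ty":0,"tz":1.5,"roll":0},{"tx":0,"ty":0,"tz":0,"roll":0}]'
python3 -m handwheel '[{"tx":0,"ty":0,"tz":0,"roll":0},{"tx":0,"ty":0,"tz":0,"roll":0},{"tx":0,"ty":0,"tz":0,"roll":0},{"tx":0,"ty":0,"tz":0,"roll":0}]' 50
python3 -m handwheel '[{"tx":0,"ty":0,"tz":-15,"roll":0},{"tx":0,"ty":0,"tz":-25,"roll":0},{"tx":0,"ty":0,"tz":-30,"roll":0},{"tx":0,"ty":0,"tz":-30,"roll":0},{"tx":0,"ty":0,"tz":0,"roll":0},{"tx":0,"ty":0,"tz":0,"roll":0}]'
python3 -c "
from h import *
blobs('wrist',lo=.05,hi=.1,save='w5')
go(371.5,-298.5,90)"
```

```text
t: 15.78
tool_pos: [0.5763, -0.2842, 0.0496]
tool_rot: [-2.183, -2.259, 0.0]
contact_force: [0.6, -0.3, -0.6]
opening: 0.0299
grip_force: 35.9
t: 16.12
tool_pos: [0.5765, -0.2843, 0.05]
tool_rot: [2.183, 2.258, 0.0]
contact_force: [0.1, 0.1, 0.2]
opening: 0.0497
grip_force: 0.0
t: 16.62
tool_pos: [0.5782, -0.2854, 0.1546]
tool_rot: [2.178, 2.254, 0.002]
contact_force: [-0.5, 0.1, 0.2]
opening: 0.0501
grip_force: 0.0
wrist [555.  59.] 397 z 0.058 [ 744.3 -181.8    5.3   29.2   15.3]
wrist [374. 204.] 2447 z 0.075 [ 640.6 -274.9   31.6   31.7   51.4]
wrist [276. 214.] 2266 z 0.075 [ 575.7 -283.9   31.5   31.2   38.3]
wrist [387. 285.] 784 z 0.074 [ 658.3 -334.1   10.7   28.1   35.5]
wrist [283. 302.] 2167 z 0.074 [ 582.8 -348.7   31.5   31.     8.2]
t 16.67 [ 577.  -284.6  151.9] yaz 1.9 zz -1.0000 open 50.1 [-0.2 -0.5 -0.5] grip 0.0
  need t [  -6.8 -206.    61.4]
```

View pics/w5.png

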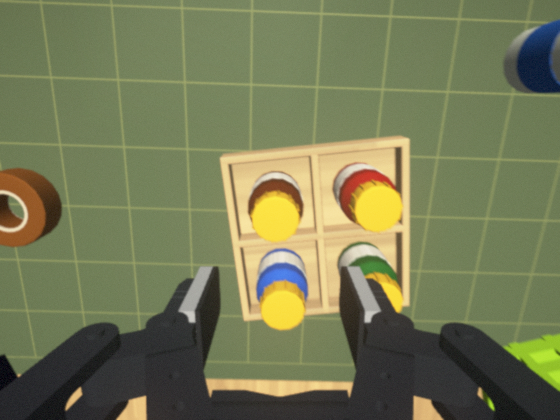

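Both bottles stand in their bays, amber at (275,215) and blue at (283,302). Now the brown roll.

```bash
python3 -m handwheel '[{"tx":-1,"ty":-12,"tz":0,"roll":0},{"tx":-1,"ty":-25,"tz":0,"roll":0},{"tx":-1,"ty":-30,"tz":0,"roll":0},{"tx":-1,"ty":-30,"tz":0,"roll":0},{"tx":-1,"ty":-30,"tz":0,"roll":0},{"tx":-1,"ty":-30,"tz":10,"roll":0},{"tx":-1,"ty":-28,"tz":15,"roll":0},{"tx":0,"ty":-20,"tz":15,"roll":0},{"tx":0,"ty":0,"tz":10,"roll":0},{"tx":0,"ty":0,"tz":0,"roll":0},{"tx":0,"ty":0,"tz":0,"roll":0}]' 76 40
python3 -c "
from h import *
blobs('wrist',lo=.012,hi=.04)
go(371.5,-298.5,3)"
```

```text
t: 17.58
tool_pos: [0.3714, -0.2975, 0.0988]
tool_rot: [-2.182, -2.257, -0.001]
contact_force: [-0.1, -1.2, -0.1]
opening: 0.0761
grip_force: 0.0
wrist [545. 255.] 3748 z 0.023 [ 545.9 -321.4   19.3  139.7   13.9]
wrist [278. 225.] 5848 z 0.026 [ 369.8 -298.8   59.    59.    43. ]
t 17.63 [ 372.3 -298.1   99.9] yaz 2.0 zz -1.0000 open 76.3 [ 0.4  0.2 -0.1] grip 0.0
  need t [-0.4 -0.8 96.9]
```

```bash
python3 -m handwheel '[{"tx":-0.5,"ty":-2,"tz":15,"roll":0},{"tx":0,"ty":0,"tz":25,"roll":0},{"tx":0,"ty":0,"tz":25,"roll":0},{"tx":0,"ty":0,"tz":18,"roll":0},{"tx":0,"ty":0,"tz":9,"roll":0},{"tx":0,"ty":0,"tz":4,"roll":0},{"tx":0,"ty":0,"tz":0,"roll":0},{"tx":0,"ty":0,"tz":0,"roll":0}]'
python3 -m handwheel '[{"tx":0,"ty":0,"tz":0,"roll":0},{"tx":0,"ty":0,"tz":0,"roll":0},{"tx":0,"ty":0,"tz":0,"roll":0},{"tx":0,"ty":0,"tz":0,"roll":0},{"tx":0,"ty":0,"tz":0,"roll":0}]' 45 40
python3 -m handwheel '[{"tx":0,"ty":0,"tz":-8,"roll":0},{"tx":0,"ty":0,"tz":-18,"roll":0},{"tx":0,"ty":0,"tz":-25,"roll":0},{"tx":0,"ty":0,"tz":-30,"roll":0},{"tx":0,"ty":0,"tz":-25,"roll":0},{"tx":0,"ty":0,"tz":0,"roll":0},{"tx":0,"ty":0,"tz":0,"roll":0}]'
python3 -c "
from h import *
go(644.5,12,110)"
```

```text
t: 18.3
tool_pos: [0.3708, -0.2996, 0.005]
tool_rot: [2.181, 2.258, -0.0]
contact_force: [-0.7, -0.6, -0.4]
opening: 0.0761
grip_force: 0.0
t: 18.72
tool_pos: [0.3709, -0.3, 0.0058]
tool_rot: [2.181, 2.256, -0.0]
contact_force: [-0.1, 1.8, 6.3]
opening: 0.0575
grip_force: 43.3
t: 19.3
tool_pos: [0.3705, -0.2996, 0.112]
tool_rot: [2.18, 2.256, -0.001]
contact_force: [-0.9, -0.3, -1.8]
opening: 0.0574
grip_force: 43.0
t 19.30 [ 370.5 -299.6  112. ] yaz 1.9 zz -1.0000 open 57.4 [-0.9 -0.3 -1.8] grip 43.0
  need t [302.2 284.4   1.8]
```

Gripped. I'll carry it to a stop about 50 mm short of the post in y, to check the dowel with the wrist camera.

```bash
python3 -m handwheel '[{"tx":8,"ty":9,"tz":0,"roll":0},{"tx":16,"ty":18,"tz":0,"roll":0},{"tx":24,"ty":27,"tz":0,"roll":0},{"tx":25,"ty":28,"tz":0,"roll":0},{"tx":25,"ty":28,"tz":0,"roll":0},{"tx":25,"ty":28,"tz":0,"roll":0},{"tx":25,"ty":28,"tz":0,"roll":0},{"tx":25,"ty":28,"tz":0,"roll":0},{"tx":25,"ty":28,"tz":0,"roll":0},{"tx":25,"ty":28,"tz":0,"roll":0},{"tx":18,"ty":21,"tz":0,"roll":0},{"tx":10,"ty":13,"tz":0,"roll":0}]'
python3 -m handwheel '[{"tx":0,"ty":0,"tz":0,"roll":0},{"tx":0,"ty":0,"tz":0,"roll":0},{"tx":0,"ty":0,"tz":0,"roll":0}]'
python3 -c "
from h import *
blobs('wrist',lo=.045,hi=.08,save='w6',amin=60);blobs('wrist',lo=.008,hi=.018,amin=300)
go(644.5,12,110)"
```

```text
t: 20.3
tool_pos: [0.6452, -0.0354, 0.1073]
tool_rot: [-2.178, -2.259, 0.002]
contact_force: [-0.7, -0.6, -0.6]
opening: 0.0577
grip_force: 43.0
t: 20.55
tool_pos: [0.6434, -0.0386, 0.108]
tool_rot: [-2.182, -2.257, 0.003]
contact_force: [0.4, 0.2, -0.8]
opening: 0.0575
grip_force: 43.0
wrist [284. 151.] 522 z 0.073 [643.1  11.2  10.9  10.7  10.8]
wrist [436. 412.] 438 z 0.060 [ 751.7 -157.9   14.4    3.4   31.8]
wrist [283. 137.] 15247 z 0.016 [643.   11.1  89.3  88.9  45.1]
t 20.65 [643.7 -39.1 108.9] yaz 1.9 zz -1.0000 open 57.2 [-0.4 -0.  -1.5] grip 43.0
  need t [51.   2.5 -1.1]
```

View pics/w6.png

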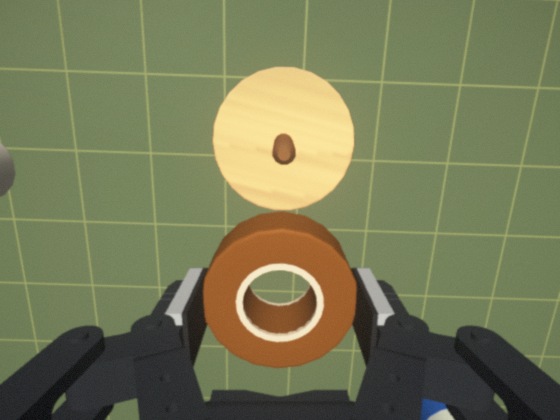

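The base centre at (283,137) and the dowel at (284,150) put the post at (643,11). The roll hangs level in the fingers.

```bash
python3 -m handwheel '[{"tx":10,"ty":0.5,"tz":0,"roll":0},{"tx":20,"ty":0.5,"tz":0,"roll":0},{"tx":14,"ty":0.5,"tz":0,"roll":0},{"tx":5.6,"ty":0,"tz":0,"roll":0},{"tx":0,"ty":0,"tz":0,"roll":0},{"tx":0,"ty":0,"tz":0,"roll":0},{"tx":0,"ty":0,"tz":0,"roll":0},{"tx":0,"ty":0,"tz":10,"roll":0},{"tx":0,"ty":0,"tz":15,"roll":0},{"tx":0,"ty":0,"tz":10,"roll":0},{"tx":0,"ty":0,"tz":5,"roll":0},{"tx":0,"ty":0,"tz":0,"roll":0}]'
python3 -c "
from h import *
go(643.5,10.5,21)"
```

```text
t: 21.65
tool_pos: [0.6428, 0.0114, 0.0664]
tool_rot: [-2.181, -2.255, 0.005]
contact_force: [-0.2, -0.0, -1.6]
opening: 0.0576
grip_force: 43.0
t 21.65 [642.8  11.4  66.4] yaz 1.9 zz -1.0000 open 57.6 [-0.2 -0.  -1.6] grip 43.0
  need t [-0.9  1.  45.4]
```

```bash
python3 -m handwheel '[{"tx":-0.5,"ty":0.5,"tz":8,"roll":0},{"tx":0,"ty":0,"tz":14,"roll":0},{"tx":0,"ty":0,"tz":12,"roll":0},{"tx":0,"ty":0,"tz":6,"roll":0},{"tx":0,"ty":0,"tz":4,"roll":0},{"tx":0,"ty":0,"tz":1,"roll":0},{"tx":0,"ty":0,"tz":0,"roll":0},{"tx":0,"ty":0,"tz":0,"roll":0}]'
python3 -c "
from h import *
go(643.5,10.5,21)"
```

```text
t: 22.32
tool_pos: [0.6458, 0.0109, 0.0253]
tool_rot: [2.183, 2.258, 0.001]
contact_force: [1.2, -0.1, 0.6]
opening: 0.0574
grip_force: 43.0
t 22.32 [645.8  10.9  25.3] yaz 2.0 zz -1.0000 open 57.4 [ 1.2 -0.1  0.6] grip 43.0
  need t [-0.3 -2.3  4.3]
```

```bash
python3 -m handwheel '[{"tx":0,"ty":-1,"tz":2,"roll":0},{"tx":0,"ty":0,"tz":2,"roll":0},{"tx":0,"ty":0,"tz":0,"roll":0},{"tx":0,"ty":0,"tz":0,"roll":0}]'
python3 -m handwheel '[{"tx":0,"ty":0,"tz":0,"roll":0},{"tx":0,"ty":0,"tz":0,"roll":0},{"tx":0,"ty":0,"tz":0,"roll":0},{"tx":0,"ty":0,"tz":0,"roll":0}]' 76
python3 -m handwheel '[{"tx":0,"ty":0,"tz":-10,"roll":0},{"tx":0,"ty":0,"tz":-25,"roll":0},{"tx":0,"ty":0,"tz":-30,"roll":0},{"tx":0,"ty":0,"tz":-30,"roll":0},{"tx":0,"ty":0,"tz":-25,"roll":0},{"tx":0,"ty":0,"tz":0,"roll":0},{"tx":0,"ty":0,"tz":0,"roll":0}]'
python3 -c "
from h import *
blobs('wrist',lo=.025,hi=.05)
go(439.2,-12,100)"
```

```text
t: 22.65
tool_pos: [0.6442, 0.0109, 0.0208]
tool_rot: [-2.183, -2.259, 0.0]
contact_force: [0.0, -0.5, -1.4]
opening: 0.0576
grip_force: 43.0
t: 22.98
tool_pos: [0.6445, 0.0109, 0.021]
tool_rot: [2.183, 2.259, 0.0]
contact_force: [-0.3, -0.0, 1.1]
opening: 0.0758
grip_force: 0.0
t: 23.57
tool_pos: [0.646, 0.0107, 0.1444]
tool_rot: [2.18, 2.256, 0.006]
contact_force: [0.7, -0.4, -0.9]
opening: 0.076
grip_force: 0.0
wrist [495.  17.] 3367 z 0.028 [779.5 138.7  71.3  24.4   2. ]
wrist [276. 207.] 4474 z 0.040 [643.7  11.8  59.   58.7  44.8]
t 23.62 [644.6  10.8 141.8] yaz 2.0 zz -1.0000 open 76.2 [-1.1  0.7 -0.7] grip 0.0
  need t [ -15.8 -206.1   41.5]
```

The brown roll is on the base: top at 39 mm, centred within 1 mm. White roll next.

```bash
python3 -m handwheel '[{"tx":-2,"ty":-12,"tz":0,"roll":0},{"tx":-2,"ty":-25,"tz":0,"roll":0},{"tx":-2,"ty":-30,"tz":0,"roll":0},{"tx":-2,"ty":-30,"tz":0,"roll":0},{"tx":-2,"ty":-30,"tz":0,"roll":0},{"tx":-2,"ty":-30,"tz":10,"roll":0},{"tx":-2,"ty":-28,"tz":15,"roll":0},{"tx":-2,"ty":-20,"tz":12,"roll":0},{"tx":0,"ty":0,"tz":4,"roll":0},{"tx":0,"ty":0,"tz":0,"roll":0},{"tx":0,"ty":0,"tz":0,"roll":0}]' 64 40
python3 -c "
from h import *
blobs('wrist',lo=.01,hi=.04)
go(438.5,-12,3)"
```

```text
t: 24.53
tool_pos: [0.44, -0.012, 0.0992]
tool_rot: [-2.183, -2.258, 0.001]
contact_force: [0.1, 0.1, 0.3]
opening: 0.0643
grip_force: 0.0
wrist [546. 204.] 2587 z 0.016 [608.8   3.4  20.9  74.9  12.9]
wrist [277. 221.] 3027 z 0.020 [438.  -12.1  47.5  46.9  68.2]
t 24.58 [440.8 -12.1 100.1] yaz 2.0 zz -1.0000 open 63.6 [ 0.4 -0.1 -0.1] grip 0.0
  need t [ 0.2 -2.3 97.1]
```

```bash
python3 -m handwheel '[{"tx":0,"ty":-2,"tz":15,"roll":0},{"tx":0,"ty":0,"tz":25,"roll":0},{"tx":0,"ty":0,"tz":25,"roll":0},{"tx":0,"ty":0,"tz":18,"roll":0},{"tx":0,"ty":0,"tz":9,"roll":0},{"tx":0,"ty":0,"tz":5,"roll":0},{"tx":0,"ty":0,"tz":0,"roll":0},{"tx":0,"ty":0,"tz":0,"roll":0}]'
python3 -m handwheel '[{"tx":0,"ty":0,"tz":0,"roll":0},{"tx":0,"ty":0,"tz":0,"roll":0},{"tx":0,"ty":0,"tz":0,"roll":0},{"tx":0,"ty":0,"tz":0,"roll":0},{"tx":0,"ty":0,"tz":0,"roll":0}]' 35 40
python3 -m handwheel '[{"tx":0,"ty":0,"tz":-8,"roll":0},{"tx":0,"ty":0,"tz":-18,"roll":0},{"tx":0,"ty":0,"tz":-25,"roll":0},{"tx":0,"ty":0,"tz":-30,"roll":0},{"tx":0,"ty":0,"tz":-25,"roll":0},{"tx":0,"ty":0,"tz":0,"roll":0},{"tx":0,"ty":0,"tz":0,"roll":0}]'
python3 -c "
from h import *
go(643.5,11.5,110)"
```

```text
t: 25.25
tool_pos: [0.4392, -0.0123, 0.0038]
tool_rot: [2.182, 2.258, 0.001]
contact_force: [-0.7, 0.4, 0.2]
opening: 0.0641
grip_force: 0.0
t: 25.67
tool_pos: [0.4396, -0.0124, 0.0048]
tool_rot: [2.181, 2.257, 0.003]
contact_force: [-0.9, 0.6, 5.3]
opening: 0.0467
grip_force: 40.5
t: 26.25
tool_pos: [0.4395, -0.0124, 0.1114]
tool_rot: [2.18, 2.256, 0.005]
contact_force: [-0.7, 0.5, -0.9]
opening: 0.0467
grip_force: 41.2
t 26.25 [439.5 -12.4 111.4] yaz 1.9 zz -1.0000 open 46.7 [-0.7  0.5 -0.9] grip 41.2
  need t [ 17.  204.7   2.4]
```

```bash
python3 -m handwheel '[{"tx":1,"ty":12,"tz":0,"roll":0},{"tx":2,"ty":22,"tz":0,"roll":0},{"tx":3,"ty":30,"tz":0,"roll":0},{"tx":3,"ty":30,"tz":0,"roll":0},{"tx":3,"ty":30,"tz":0,"roll":0},{"tx":2,"ty":30,"tz":0,"roll":0},{"tx":2,"ty":26,"tz":0,"roll":0},{"tx":1,"ty":16,"tz":0,"roll":0},{"tx":0,"ty":8,"tz":0,"roll":0},{"tx":0,"ty":0,"tz":0,"roll":0},{"tx":0,"ty":0,"tz":0,"roll":0},{"tx":0,"ty":0,"tz":0,"roll":0}]'
python3 -c "
from h import *
go(643.5,11.5,66)
blobs('wrist',lo=.01,hi=.17,save='w7',amin=400)"
```

```text
t: 27.25
tool_pos: [0.6398, 0.0118, 0.1079]
tool_rot: [-2.182, -2.258, 0.002]
contact_force: [0.1, 0.0, 0.8]
opening: 0.0466
grip_force: 41.2
t 27.25 [639.8  11.8 107.9] yaz 1.9 zz -1.0000 open 46.6 [0.1 0.  0.8] grip 41.2
  need t [-0.4  3.8 41.9]
wrist [522.  16.] 2522 z 0.028 [769.4 134.6  43.4  16.7   1. ]
wrist [282. 294.] 38965 z 0.168 [639.3  12.5 115.1  27.    2. ]
```

View pics/w7.png

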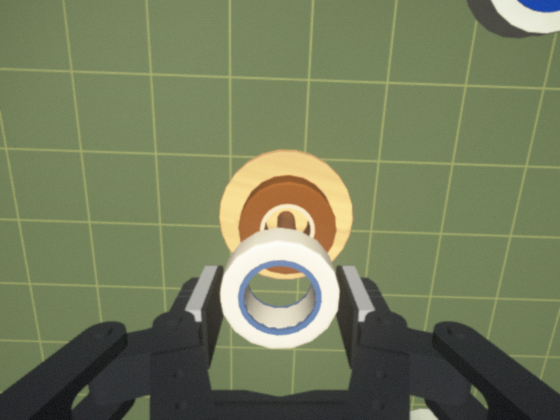

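The white roll (280,290) hangs level just short of the stand, with the dowel at (286,220). I need 3.5 mm more in x, then I'll descend.

```bash
python3 -m handwheel '[{"tx":0,"ty":3.5,"tz":0,"roll":0},{"tx":0,"ty":0,"tz":0,"roll":0},{"tx":0,"ty":0,"tz":8,"roll":0},{"tx":0,"ty":0,"tz":14,"roll":0},{"tx":0,"ty":0,"tz":14,"roll":0},{"tx":0,"ty":0,"tz":12,"roll":0},{"tx":0,"ty":0,"tz":8,"roll":0},{"tx":0,"ty":0,"tz":4,"roll":0},{"tx":0,"ty":0,"tz":3,"roll":0},{"tx":0,"ty":0,"tz":0,"roll":0},{"tx":0,"ty":0,"tz":0,"roll":0}]'
python3 -c "
from h import *
go(643.5,11.5,43)"
```

```text
t: 28.22
tool_pos: [0.6452, 0.0119, 0.0462]
tool_rot: [2.183, 2.259, 0.001]
contact_force: [0.7, 0.8, 0.3]
opening: 0.0463
grip_force: 41.2
t 28.22 [645.2  11.9  46.2] yaz 2.0 zz -1.0000 open 46.3 [0.7 0.8 0.3] grip 41.2
  need t [-0.3 -1.7  3.2]
```

```bash
python3 -m handwheel '[{"tx":0,"ty":-1,"tz":2,"roll":0},{"tx":0,"ty":0,"tz":1,"roll":0},{"tx":0,"ty":0,"tz":0,"roll":0},{"tx":0,"ty":0,"tz":0,"roll":0}]'
python3 -m handwheel '[{"tx":0,"ty":0,"tz":0,"roll":0},{"tx":0,"ty":0,"tz":0,"roll":0},{"tx":0,"ty":0,"tz":0,"roll":0},{"tx":0,"ty":0,"tz":0,"roll":0}]' 64
python3 -m handwheel '[{"tx":0,"ty":0,"tz":-10,"roll":0},{"tx":0,"ty":0,"tz":-25,"roll":0},{"tx":0,"ty":0,"tz":-30,"roll":0},{"tx":0,"ty":0,"tz":-35,"roll":0},{"tx":0,"ty":0,"tz":-35,"roll":0},{"tx":0,"ty":0,"tz":0,"roll":0},{"tx":0,"ty":0,"tz":0,"roll":0},{"tx":0,"ty":0,"tz":0,"roll":0},{"tx":0,"ty":0,"tz":0,"roll":0}]'
python3 -c "
from h import *
blobs('wrist',lo=.046,hi=.064);blobs('wrist',lo=.028,hi=.1,save='w8')
blobs('scene',save='c9');pose()"
```

```text
t: 28.55
tool_pos: [0.6439, 0.0119, 0.0431]
tool_rot: [2.183, 2.259, 0.0]
contact_force: [-0.3, 0.3, -0.8]
opening: 0.0466
grip_force: 41.2
t: 28.88
tool_pos: [0.6439, 0.0118, 0.043]
tool_rot: [2.183, 2.259, 0.0]
contact_force: [0.8, 0.5, -0.2]
opening: 0.0642
grip_force: 0.0
t: 29.63
tool_pos: [0.6428, 0.012, 0.1763]
tool_rot: [-2.182, -2.257, 0.003]
contact_force: [0.9, 0.6, -0.3]
opening: 0.064
grip_force: 0.0
wrist [281. 205.] 2301 z 0.058 [643.3  12.2  47.2  46.7   5.3]
wrist [282. 199.] 4102 z 0.069 [643.3  11.8  10.7  10.9   1.7]
scene [19. 19.] 1459 z 0.123 [-620.8 -361.2   84.4   18.5   89.6]
scene [87. 18.] 2370 z 0.134 [-483.5 -211.   171.9   47.6   39. ]
scene [495.  45.] 5976 z 0.135 [330.  950.6 352.7 108.4  11.5]
scene [431.  68.] 948 z 0.134 [331.2 675.1  58.   55.2  53.8]
scene [189.  91.] 2712 z 0.134 [ 39.2 -11.6 129.4  60.5  75.1]
scene [394. 181.] 1032 z 0.019 [584.4 307.4 119.  203.4   2.6]
scene [387. 173.] 402 z 0.023 [573.8 308.8  25.6 124.4   0.9]
scene [308. 242.] 1098 z 0.059 [645.5  11.   46.3  46.8  43.2]
scene [399. 255.] 919 z 0.030 [780.7 163.   75.6  76.2   2. ]
scene [170. 298.] 3427 z 0.075 [ 614.3 -312.8   98.5   98.2    7.9]
scene [410. 353.] 385 z 0.038 [956.   51.2   3.1 338.1   6.9]
scene [264. 321.] 683 z 0.110 [ 768.1 -177.5    8.8   12.4    1.9]
scene [ 16. 368.] 1791 z 0.017 [ 588.8 -633.   113.3  100.4   28.3]
scene [127. 408.] 803 z 0.133 [ 796.7 -458.     7.8    8.1   58.3]
t 29.78 [642.8  11.9 175.9] yaz 1.9 zz -1.0000 open 64.3 [ 0.   0.1 -0.5] grip 0.0
```

View pics/w8.png

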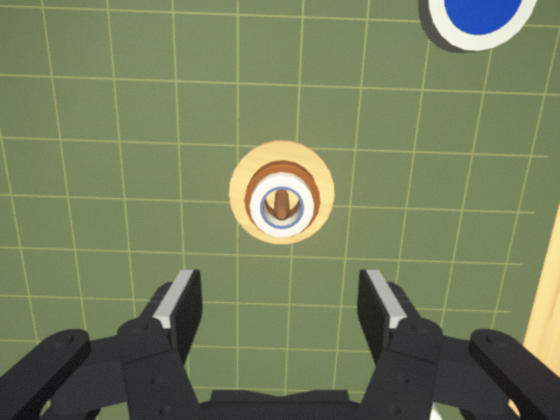

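View pics/c9.png

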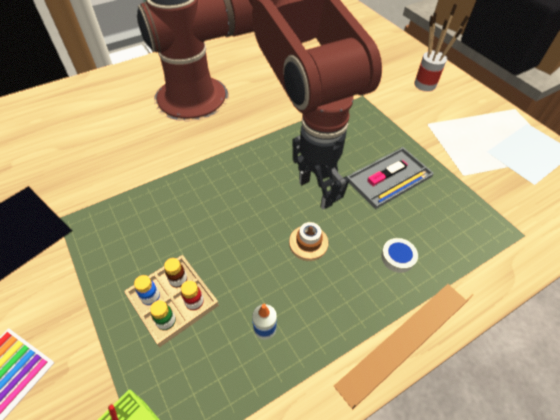

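Both rolls are stacked on the dowel at (282,205) in the wrist view. The scene view shows both bottles in the rack near (165,278), the marker in the tray at (387,173), and the glue and tin unmoved. I'll hand it in.

```bash
python3 -c "
from station import ctrl
print(ctrl.finish_job())"
```

```text
the job is handed in; nothing more can be done
None
```

I handed the job in at about 30 s: both bottles stand in the rack, the brown and white rolls are on the dowel, the marker is in the tray, and the glue and tin are unmoved. The final pictures agree, but no verdict came back.

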